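# Close and seal the electric pressure cooker

## Robot

A 6-joint arm with a two-finger parallel gripper is mounted at the origin on a cart in front of the work surface, level with it; the furniture and walls round the work are solid. World frame = base frame: x ahead of the robot, y to its left, z up, the work surface at z = 0. Lengths are in m, angles in rad, forces in N, time in s.
With the tool pointing down it reaches from about 0.35 to 0.975 m from the base axis. Payload 4.9 kg.
Tool frame: the origin (TCP) lies on the centre line of the jaws, within the pads' length; the fingertips stand 14 mm ahead of it and the grasp point (between the pads) lies 5 mm behind it (manip.nose_length is the distance from the TCP to the fingertips, in m); z points along the fingers, y is the line along which they close (so a half turn about z gives the same grasp; the last joint's range is limited). The gripper opens to 85 mm and grips with 20 to 120 N. Pads are 22 mm wide; open, the fingers measure 114 mm over their backs; the gripper's body (76 mm by 85 mm) begins 54 mm behind the grasp point. The pads swing forward as they close: fully open they stand 13 mm farther back than shut.
Start: joints at [-1.432, 0.053, 1.613, -0, 1.476, -0.119], TCP at [0.159, -0.604, 0.245] pointing down, gripper open.
Joint ranges: [-3.01, 3.01], [-1.01, 2.22], [0.06, 2.58], [-1.02, 4.17], [0.09, 2.62], [-3.14, 3.14]. Speed limits (rad/s): [2.57, 2.57, 3.14, 3.14, 3.14, 3.14].

## Interface

Orientations are given as a unit quaternion [w, x, y, z].
In Python, from plant import manip, imaging gives the robot as it stands.
- The arm moves only by the tool play_rows, never from a script. Its argument "commands" is a list of rows, each a list of 6 numbers: the shift along the tool's x, y, z in mm, then the turn, a rotation vector about the tool's x, y, z in degrees. A call has 1 to 5 rows; each row shifts and turns the commanded pose from where the row before left it, along the tool's axes as they then stand; what a row does not reach is not made up. A row lasts 1/12 s, in which the tool goes at most 41.7 mm and 7.16 degrees, less where a joint would pass 70% of its speed; a pose out of reach is approached as far as the arm can. A call is refused whole if a number of a shift passes 41.7 or a number of a turn 7.16, either way. A call with a gripper value outside its range is refused whole. "hand" is the finger opening in mm, from 0 to 85.4, set as the call begins (left out, the last holds). The fingers move at their own pace and stop on an object; the grip force is fixed at half the most. Time passes only in rows, so rows that do not move let the fingers close. It gives the time, the measured TCP pose, the force, the opening and the grip force at its end, in the units of the state.
- manip.state(): the state, without advancing time (a new reading comes with each control period).
- imaging.grab_frame(name): name is "side" or "top"; returns a dict with "image" (400x640x3 uint8, red, green, blue), "fx", "fy", "cx", "cy" (pixels), "R" (3x3) and "t" (3): a world point X has camera coordinates R X + t. Camera axes: x right, y down, z forward; pixel columns grow to the right and rows downward; lengths in m; the calibration is good to about 2 mm. A picture is of the moment at which its call begins. There is no depth.
- manip.job_done(): hands the job in; it is judged then, once.
The state is a dict: "time": time; "joint_pos": joint angles; "joint_vel": joint speeds; "joint_efforts": joint torques, N m; "tool_pos": TCP position; "tool_rot": TCP orientation; "contact_force": force on the tool from outside, world axes, zero at the start; "ft_torque": the same for the moment, N m; "gripper_width": opening from 0.0 (shut) to 1.0 (fully open); "grasp_force": force on a finger pad.
Only numpy, scipy, OpenCV 4.12 (cv2) and the standard library are available. Lean on these libraries where they do the work, as an engineer would, in place of code of your own. Each camera call takes 0.05 s, during which the arm holds its last target. There are 200 camera calls.

## Task

The potatoes are in: please close the electric pressure cooker. Take the lid by its bar handle, set it on the cooker with its white arrow at the white ring on the rim so that it drops fully down, and turn it clockwise until it clicks locked with the arrow at the solid white dot. Only then turn the red steam valve on the lid clockwise to its stop, so that it is sealed, let go, and leave the other things on the worktop where they are.

Things in the scene. Friction and masses are not known exactly. Their poses are not given: they have to be found in the camera images.
- cooker: Round electric pressure cooker, steel with black rim, 228 mm across, fixed. Origin on its axis at its underside; control panel on its -x side, z up. Lid entry: the lid's axes turned +75 deg (1.309 rad, counter-clockwise from above) from the cooker's, 7 deg to spare each way, one way round only. Locked: lid's axes equal to the cooker's; end stops 1 deg farther. So it locks by 75 deg clockwise.
- cooker_mouth (a point): Centre of the mouth, in the plane of the pot's rim (168 mm above the worktop, outer radius 84 mm); axes as the cooker's. Three tabs stand out from the rim to radius 91 mm (undersides 161.5 mm, tops 166.5 mm above the worktop) with three 32 deg gaps between them, unevenly spaced, for the lid's lugs. The gutter round the rim has its floor at 150 mm.
- open_mark (a point): White ring, 12 mm across, on the cooker's black rim (radius 107.5 mm, 150 mm above the worktop), 75 deg counter-clockwise from the solid dot, on the cooker's -y side: the lid's arrow points at it when the lid can be put on.
- locked_mark (a point): Solid white dot, 12 mm across, on the cooker's black rim in the middle of its front (-x side, radius 107.5 mm, 150 mm above the worktop): the lid's arrow points at it when the lid is locked.
- click_pin (a joint): Sprung brass catch in the cooker's gutter; 0 = up, grows to 0.0065 m as it is pressed down (2 to 3 N). Over the last 25 deg of the locking turn a lug rides over it and presses it down about 4 mm; only about 3 deg before the solid dot does it spring up behind the lug with a click, and then the lid cannot turn back.
- lid_handle (a point): Centre of the bar handle of the loose lid, on its axis, 61.5 mm above the lid's underside. Lid: 199 mm across, 71.5 mm high, 0.35-0.55 kg. Bar: 22 mm wide (along lid x), 20 high, 104 long (along y), 20 mm clear above the lid's top. Site axes are the lid's, arrow at -x, z up. Fully down on the cooker this point is 213 mm above the worktop, 14 mm more if the lugs rest on the tabs.
- lid_arrow (a point): Tip of the white arrow on the edge of the lid's top, 95.5 mm from the lid's axis in the lid's -x direction, 27 mm above the lid's underside. Inside the lid's skirt (inner width 189 mm) three lugs reach in to radius 86 mm, so it has 2 mm of play on the pot's rim; locked, it lifts only 1 to 2 mm.
- steam_valve (a joint): Red wing valve on the lid. 1.1 rad = fully venting, 0 = sealed; both ends are stops. It turns clockwise seen from above to seal, with slight friction (0.03 N m), and stays where it is left. It starts venting (0.75 to 1.1).
- valve_grip (a point): Middle of the valve's wing, on the valve's upright axis: 46 mm in the lid's x and -46 mm in its y from the lid's axis, 49.5 mm above the lid's underside (12 mm below the handle's centre). Wing 11 mm thick, 36 long, 24 high (ends 12 mm above and 11 mm below this point, on a foot 29 mm across). Site x points along the wing and lies at (valve value - 0.55 rad) from the lid's x.
- heart_mug: Bystander: pale mug with a heart on it, 106x73x88 mm, origin at its foot. Leave it alone.
- pepper_mill: Bystander: wooden pepper mill, 58 mm across, 170 mm high, origin at its foot. Leave it alone.
- salt_shaker: Bystander: glass salt shaker, 44 mm across, 90 mm high, origin at its foot. Leave it alone.
- black_tumbler: Bystander: black tumbler with a clear lid, 77 mm across, 166 mm high, origin at its foot. Leave it alone.
- spice_jar: Bystander: spice jar with a green cap, 44 mm across, 99 mm high, origin at its foot. Leave it alone.

How it is judged:
On the way, in this order (a step that is already met when the one before it is completed fails the run):
1. the lid is fully down on the cooker, its lugs in the gaps (horizontal distance between lid_handle and cooker_mouth below 0.006 m and z of lid_handle in the frame of cooker_mouth below 0.049 m and angle between lid_handle's own z axis and vertical below 0.05 rad), for 0.1 s.
2. the lid is turned clockwise to the solid dot and the catch has clicked up behind it (all of step 1 and x of lid_arrow in the frame of cooker below -0.08 m and y of lid_arrow in the frame of cooker between -0.01 and 0.01 m and value of joint click_pin below 0.001 m), for 0.2 s.
3. the steam valve is turned to sealed (value of joint steam_valve below 0.2 rad), for 0.2 s.
At the end, for the whole second after the job is handed in: Lid fully down and level on the cooker (handle within 6 mm of its axis, under 49 mm above the pot's rim), arrow within 10 mm sideways of the solid dot, catch up (under 1 mm pressed), valve within 0.2 rad of its sealed stop, bystanders within 30 mm of their places and upright (all of step 2 and value of joint steam_valve below 0.2 rad); the robot touches nothing.
It fails at once if a bystander is pushed more than 30 mm from its place or tipped over (distance of any of heart_mug, pepper_mill, salt_shaker, black_tumbler, spice_jar from where it was at the start of the episode above 0.03 m or angle between any of heart_mug, pepper_mill, salt_shaker, black_tumbler, spice_jar's own z axis and vertical above 0.5 rad).
It also fails if it takes over 54 s, if anything falls off the work surface, if the arm or the gripper's body presses on something with over 40 N, if the wrist force passes 120 N, or if a joint passes its speed limit or range.

## Working session

There is one attempt and no reset: what is moved stays moved. The work goes in short steps, Python scripts to look and compute and a tool call to move; the robot and the scene stay as the last step left them, time stands still between calls to the robot, and variables do not carry over. Pictures are saved under pics/ and viewed, at most 10 in all, crops included, and the job is handed in when it is done.

Besides the shell and the picture viewer there is one more tool, called after "Emit:" as name(argument=value, ...), one argument or row to a line, values as JSON. play_rows: Moves the arm, as the interface text tells. Its arguments: {"type":"object","properties":{"commands":{"type":"array","items":{"type":"array","items":{"type":"number"}}},"hand":{"type":"number"}},"required":["commands"]}

```bash
mkdir -p pics; ls; cat > h.py <<'E'
import numpy as np, cv2
from plant import manip, imaging
def grab(n,fn=None):
    f=imaging.grab_frame(n)
    if fn: cv2.imwrite('pics/'+fn,cv2.cvtColor(f['image'],cv2.COLOR_RGB2BGR))
    return f
def ray(f,u,v):
    R=np.array(f['R']);t=np.array(f['t'])
    d=R.T@np.array([(u-f['cx'])/f['fx'],(v-f['cy'])/f['fy'],1]);return -R.T@t,d
def onz(f,u,v,z):
    c,d=ray(f,u,v);return c+d*(z-c[2])/d[2]
def tri(f,p,g,q):
    c1,d1=ray(f,*p);c2,d2=ray(g,*q)
    s=np.linalg.lstsq(np.c_[d1,-d2],c2-c1,rcond=None)[0]
    a=c1+s[0]*d1;b=c2+s[1]*d2;return (a+b)/2,np.linalg.norm(a-b)
def proj(f,X):
    c=np.array(f['R'])@X+np.array(f['t']);return f['fx']*c[0]/c[2]+f['cx'],f['fy']*c[1]/c[2]+f['cy']
E
python3 - <<'E'
from h import *
for n in('top','side'):
    f=grab(n,n+'0.png');print(n,f['fx'],f['cx'],f['cy'],-np.array(f['R']).T@f['t'],np.round(f['R'],3).tolist())
s=manip.state();print(s)
E
```

```text
pics
top 421.29834653566655 327.3025952003871 194.6436737493174 [0.42130877 0.01473863 1.18460833] [[0.0, -1.0, 0.009], [-0.997, -0.001, -0.08], [0.08, -0.009, -0.997]]
side 391.9020525696537 322.18318271694386 205.3556896818605 [0.54925022 0.8119729  0.79186612] [[-0.998, 0.057, -0.013], [0.046, 0.632, -0.773], [-0.036, -0.773, -0.634]]
{'time': 0.1, 'joint_pos': array([-1.43198348e+00,  5.32765152e-02,  1.61414211e+00, -8.20781289e-06,
        1.47600640e+00, -1.18968377e-01]), 'joint_vel': array([-9.52963099e-05, -8.04266463e-04, -2.68183402e-03,  1.73963835e-03,
        2.36441584e-03, -8.60645679e-04]), 'joint_efforts': array([ 2.71648314e-03, -3.94906390e+01, -3.71358776e+01,  8.51169989e-05,
        3.98810473e-03, -1.26875355e-05]), 'tool_pos': array([ 0.15927787, -0.60381195,  0.24420353]), 'tool_rot': array([-9.16097290e-04,  9.91704631e-01,  1.28534372e-01, -1.31753589e-05]), 'contact_force': array([-0.64133811,  0.33090524, -0.2959412 ]), 'ft_torque': array([ 0.02186351, -0.04311577, -0.00069607]), 'grasp_force': 0.0, 'gripper_width': 1.00166710614484}
```

View pics/top0.png

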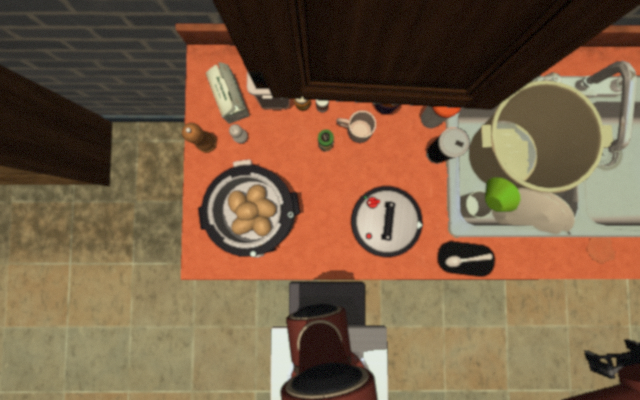

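View pics/side0.png

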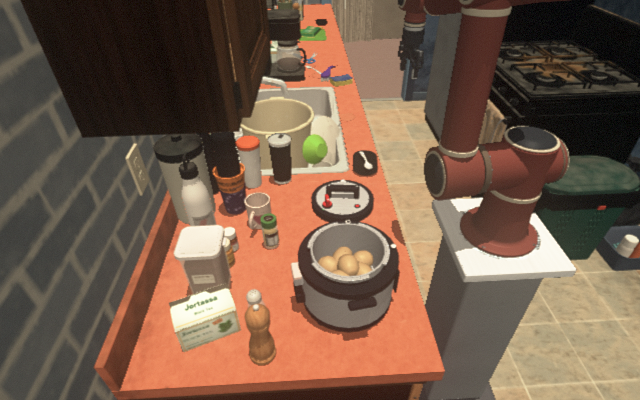

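```bash
python3 - <<'E'
import cv2
i=cv2.imread('pics/top0.png')
a=i[155:265,190:300];b=i[175:265,342:432]
a=cv2.resize(a,(400,400),interpolation=cv2.INTER_CUBIC);b=cv2.resize(b,(400,400),interpolation=cv2.INTER_CUBIC)
cv2.imwrite('pics/crop.png',cv2.hconcat([a,b]))
E
python3 - <<'E'
from h import *
f=grab('top');im=f['image'].astype(int)
r,g,b=im[...,0],im[...,1],im[...,2]
white=((im.min(2)>150)).astype(np.uint8)
for n,m in(('w',white),('red',((r>130)&(g<60)&(b<60)).astype(np.uint8)),('blk',(im.max(2)<50).astype(np.uint8))):
    k,_,st,c=cv2.connectedComponentsWithStats(m)
    for j in range(1,k):
        if 190<c[j][0]<432 and 155<c[j][1]<265 and st[j][4]>3: print(n,st[j],c[j].round(1))
E
```

```text
w [234 161  16   5  47] [241.6 162.5]
w [225 174  58  73 544] [265.2 213.3]
w [209 178  22  46 129] [215.1 198.6]
w [235 182  23  10 107] [244.9 186.1]
w [ 357  192   64   59 2109] [387.5 222.5]
w [224 200  12  26 148] [228.4 213.7]
w [242 231  19   8  85] [251.1 235.2]
w [251 252   5   4  17] [252.6 253.5]
red [369 199   9   7  44] [373.  201.8]
blk [ 200  166   99   89 1137] [246.1 202. ]
blk [366 188  55  32 118] [398.  196.9]
blk [356 198   7  11  18] [358.7 202.9]
blk [383 203  10  35 183] [388.1 220.1]
blk [282 219  12  19  59] [288.3 226.6]
blk [283 224   3   4   6] [283.8 225.5]
blk [386 230  34  26  66] [405.9 245. ]
blk [278 232   3   3   5] [279.4 232.8]
blk [276 236   4   3   5] [277.2 236.6]
blk [257 247   8   6  13] [259.8 249. ]
blk [268 247   7   4  16] [270.9 248.6]
```

View pics/crop.png

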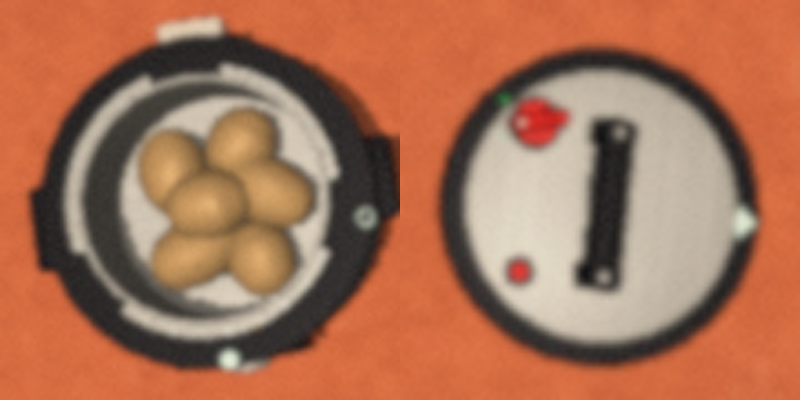

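```bash
cat >> h.py <<'E'
def fitc(P):
    A=np.c_[2*P,np.ones(len(P))];s=np.linalg.lstsq(A,(P**2).sum(1),rcond=None)[0]
    c=s[:2];r=np.sqrt(s[2]+c@c);return c,r,np.hypot(*(P-c).T)-r
E
python3 - <<'E'
from h import *
f=grab('top');im=f['image'];
D=onz(f,252.6,253.5,.15)[:2];O=onz(f,290.6,214.7,.15)[:2]
print('dot',D,'ring',O,'dist',np.linalg.norm(D-O),2*.1075*np.sin(np.radians(37.5)))
m=(D+O)/2;u=(O-D)/np.linalg.norm(O-D);n=np.array([-u[1],u[0]])
c=m+n*.1075*np.cos(np.radians(37.5));print('cooker centre',c,'yaw',np.degrees(np.arctan2(*(c-D)[::-1])),np.degrees(np.arctan2(*(c-O)[::-1]))-75)
hsv=cv2.cvtColor(im,cv2.COLOR_RGB2HSV)
org=((hsv[...,0]<14)&(hsv[...,1]>140)&(hsv[...,2]>110)).astype(np.uint8)
non=1-org; non=cv2.morphologyEx(non,cv2.MORPH_OPEN,np.ones((3,3)))
k,l=cv2.connectedComponents(non)
def edge(pt,z,r0):
    cs,_=cv2.findContours((l==l[pt[1],pt[0]]).astype(np.uint8),cv2.RETR_EXTERNAL,cv2.CHAIN_APPROX_NONE)
    q=max(cs,key=len)[:,0];P=np.array([onz(f,x,y,z)[:2] for x,y in q])
    for _ in range(8):
        c,r,e=fitc(P);P=P[abs(e)<max(.003,2*e.std())] if e.std()>.001 else P
    print('circle',pt,z,c,r,len(q),len(P))
edge((400,200),.02,.0995);edge((400,200),.0,.0995);edge((210,200),.15,.114)
# silver disk of lid
sil=((hsv[...,1]<60)&(hsv[...,2]>110)).astype(np.uint8)[175:265,342:432]
cs,_=cv2.findContours(sil,cv2.RETR_EXTERNAL,cv2.CHAIN_APPROX_NONE);q=max(cs,key=len)[:,0]+[342,175]
P=np.array([onz(f,x,y,.03)[:2] for x,y in q])
for _ in range(6):
    c,r,e=fitc(P);P=P[abs(e)<.004]
print('silver',c,r,len(P))
A=onz(f,422.3,225,.027)[:2];B1=onz(f,342+615*.0+ (215)*.225,175+125*.225,.0715)[:2];B2=onz(f,342+198*.225,175+285*.225,.0715)[:2]
B=(B1+B2)/2;print('arrow',A,'bar c',B,'bar len',np.linalg.norm(B1-B2),'bar yaw(y axis)',np.degrees(np.arctan2(*(B2-B1)[::-1])),'arrow yaw',np.degrees(np.arctan2(*(B-A)[::-1])),np.linalg.norm(B-A))
print('valve',onz(f,373,201.8,.06))
b=im.max(2)[198:242,378:398]<60
ys,xs=np.nonzero(b);print('bar blob',cv2.fitEllipse(np.c_[xs+378,ys+198].astype(np.float32)),cv2.minAreaRect(np.c_[xs+378,ys+198].astype(np.float32)))
E
```

```text
dot [0.36040646 0.18748466] ring [0.45477467 0.0957726 ] dist 0.1315920279386189 0.13088370723687495
cooker centre [0.46702963 0.20278917] yaw 8.168344732941353 8.467254176018344
circle (400, 200) 0.02 [ 0.44202935 -0.15853119] 0.09678002909978924 200 200
circle (400, 200) 0.0 [ 0.44238519 -0.16150678] 0.09844204758668652 200 200
circle (210, 200) 0.15 [0.46622615 0.20004328] 0.11326869702361823 280 197
silver [ 0.44129229 -0.15820297] 0.08285728061011396 128
arrow [ 0.43062439 -0.25620361] bar c [ 0.44062097 -0.15645774] bar len 0.09555511572063387 bar yaw(y axis) 173.26562071605733 arrow yaw 84.27689742270417 0.10024554911397492
valve [ 0.49228212 -0.11735519  0.06      ]
bar blob ((387.47216796875, 220.99407958984375), (7.608442306518555, 32.02533721923828), 5.8064141273498535) ((387.7918701171875, 220.71719360351562), (7.82153844833374, 35.46767044067383), 6.911227226257324)
```

Emit:
play_rows(
  commands=[
    [25.8,-23.9,0,0,0,0],
    [25.8,-23.9,0,0,0,0],
    [25.8,-23.9,0,0,0,0],
    [25.8,-23.9,0,0,0,0],
    [25.8,-23.9,0,0,0,0],
  ],
  hand=60,
)

```text
time: 0.62
tool_pos: [0.2541, -0.4544, 0.245]
tool_rot: [-0.0, 0.992, 0.128, 0.0]
contact_force: [1.0, 1.2, 0.4]
gripper_width: 0.7
grasp_force: 0.0
```

Emit:
play_rows(
  commands=[
    [25.8,-23.9,0,0,0,0],
    [25.8,-23.9,0,0,0,0],
    [25.8,-23.9,0,0,0,0],
    [25.8,-23.9,0,0,0,0],
    [25.8,-23.9,0,0,0,0],
  ],
)

```text
time: 1.03
tool_pos: [0.3484, -0.3058, 0.2452]
tool_rot: [0.0, 0.992, 0.128, 0.0]
contact_force: [0.7, -0.6, 1.2]
gripper_width: 0.704
grasp_force: 0.0
```

Emit:
play_rows(
  commands=[
    [25.8,-23.9,0,0,0,0],
    [25.8,-23.9,0,0,0,0],
    [25.8,-23.9,0,0,0,0],
    [25.8,-23.9,0,0,0,0],
    [25.8,-23.9,0,0,0,0],
  ],
)

```text
time: 1.45
tool_pos: [0.4427, -0.1573, 0.2453]
tool_rot: [0.0, 0.992, 0.129, 0.0]
contact_force: [0.8, -0.2, -0.8]
gripper_width: 0.703
grasp_force: 0.0
```

Emit:
play_rows(
  commands=[
    [0,0,0,0,0,-7],
    [0,0,0,0,0,-7],
    [0,0,0,0,0,-7],
    [0,0,0,0,0,-7],
    [0,0,0,0,0,-7],
  ],
)

```text
time: 1.87
tool_pos: [0.4421, -0.1587, 0.2451]
tool_rot: [-0.0, 0.906, 0.424, -0.0]
contact_force: [0.8, 0.7, -0.6]
gripper_width: 0.703
grasp_force: 0.0
```

Emit:
play_rows(
  commands=[
    [0,0,0,0,0,-7],
    [0,0,0,0,0,-7],
    [0,0,0,0,0,-7],
    [0,0,0,0,0,-7],
    [0,0,0,0,0,-7],
  ],
)

```text
time: 2.28
tool_pos: [0.442, -0.1589, 0.2451]
tool_rot: [-0.0, 0.737, 0.676, -0.0]
contact_force: [0.3, 0.5, -0.1]
gripper_width: 0.703
grasp_force: 0.0
```

Emit:
play_rows(
  commands=[
    [0,0,0,0,0,-7],
    [0,0,0,0,0,-7],
    [0,0,0,0,0,-7],
    [0,0,0,0,0,-7],
    [0,0,0,0,0,-7],
  ],
)

```text
time: 2.7
tool_pos: [0.442, -0.1589, 0.2451]
tool_rot: [-0.0, 0.499, 0.867, -0.0]
contact_force: [0.2, 0.7, 0.4]
gripper_width: 0.703
grasp_force: 0.0
```

Emit:
play_rows(
  commands=[
    [0,0,0,0,0,-7],
    [0,0,0,0,0,-7],
    [0,0,0,0,0,-7],
    [0,0,0,0,0,-7],
    [0,0,0,0,0,-7],
  ],
)

```text
time: 3.12
tool_pos: [0.442, -0.1589, 0.2451]
tool_rot: [-0.0, 0.215, 0.977, 0.0]
contact_force: [-0.5, 0.8, -1.0]
gripper_width: 0.706
grasp_force: 0.0
```

Emit:
play_rows(
  commands=[
    [0,0,0,0,0,-7],
    [0,0,0,0,0,-7],
    [0,0,0,0,0,-5.2],
    [0,0,0,0,0,0],
    [0,0,0,0,0,0],
  ],
)

```text
time: 3.53
tool_pos: [0.4421, -0.159, 0.2452]
tool_rot: [-0.0, 0.054, 0.999, 0.0]
contact_force: [-0.9, 0.3, 0.4]
gripper_width: 0.701
grasp_force: 0.0
```

Emit:
play_rows(
  commands=[
    [0,0,30,0,0,0],
    [0,0,35,0,0,0],
    [0,0,35,0,0,0],
    [0,0,30,0,0,0],
    [0,0,20,0,0,0],
  ],
)

```text
time: 3.95
tool_pos: [0.4403, -0.158, 0.0917]
tool_rot: [-0.002, 0.054, 0.999, 0.001]
contact_force: [-0.1, -0.0, -0.5]
gripper_width: 0.702
grasp_force: 0.0
```

Emit:
play_rows(
  commands=[
    [0,0,15,0,0,0],
    [0,0,12,0,0,0],
    [0,0,10,0,0,0],
    [0,0,0,0,0,0],
    [0,0,0,0,0,0],
  ],
)

```text
time: 4.37
tool_pos: [0.442, -0.1589, 0.0581]
tool_rot: [-0.0, 0.053, 0.999, 0.0]
contact_force: [1.2, 0.7, 0.8]
gripper_width: 0.699
grasp_force: 0.0
```

Emit:
play_rows(
  commands=[
    [0,0,0,0,0,0],
    [0,0,0,0,0,0],
    [0,0,0,0,0,0],
    [0,0,0,0,0,0],
    [0,0,0,0,0,0],
  ],
  hand=0,
)

```text
time: 4.78
tool_pos: [0.443, -0.1594, 0.0595]
tool_rot: [0.001, 0.053, 0.999, -0.0]
contact_force: [-0.7, 0.3, 5.5]
gripper_width: 0.246
grasp_force: 60.2
```

Emit:
play_rows(
  commands=[
    [0,0,0,0,0,0],
    [0,0,0,0,0,0],
    [0,0,0,0,0,0],
    [0,0,0,0,0,0],
    [0,0,0,0,0,0],
  ],
)

```text
time: 5.2
tool_pos: [0.443, -0.1594, 0.0596]
tool_rot: [0.001, 0.053, 0.999, -0.0]
contact_force: [-0.1, 1.0, 4.6]
gripper_width: 0.244
grasp_force: 60.4
```

Emit:
play_rows(
  commands=[
    [0,0,-10,0,0,0],
    [0,0,-20,0,0,0],
    [0,0,-30,0,0,0],
    [0,0,-30,0,0,0],
    [0,0,-30,0,0,0],
  ],
)

```text
time: 5.62
tool_pos: [0.4406, -0.1582, 0.1778]
tool_rot: [-0.002, 0.053, 0.999, 0.001]
contact_force: [1.9, -0.6, -5.3]
gripper_width: 0.243
grasp_force: 59.4
```

Emit:
play_rows(
  commands=[
    [0,0,-30,0,0,0],
    [0,0,-30,0,0,0],
    [0,0,-20,0,0,0],
    [0,0,-15,0,0,0],
    [0,10,0,0,0,0],
  ],
)

```text
time: 6.03
tool_pos: [0.4439, -0.1503, 0.2766]
tool_rot: [0.002, 0.054, 0.999, -0.002]
contact_force: [0.0, -0.2, -4.0]
gripper_width: 0.246
grasp_force: 59.5
```

Emit:
play_rows(
  commands=[
    [1.5,20,0,0,0,0],
    [1.5,30,0,0,0,0],
    [1.5,35,0,0,0,0],
    [1.5,35,0,0,0,0],
    [1.5,35,0,0,0,0],
  ],
)

```text
time: 6.45
tool_pos: [0.4504, 0.0081, 0.2705]
tool_rot: [-0.002, 0.053, 0.999, 0.0]
contact_force: [1.3, -0.6, -5.8]
gripper_width: 0.247
grasp_force: 59.5
```

Emit:
play_rows(
  commands=[
    [1.5,35,0,0,0,0],
    [1.5,35,0,0,0,0],
    [1.5,35,0,0,0,0],
    [1.5,35,0,0,0,0],
    [1,30,0,0,0,0],
  ],
)

```text
time: 6.87
tool_pos: [0.4608, 0.1783, 0.2704]
tool_rot: [-0.002, 0.052, 0.999, -0.0]
contact_force: [0.6, -0.8, -5.2]
gripper_width: 0.24
grasp_force: 59.6
```

Emit:
play_rows(
  commands=[
    [1,16,0,0,0,0],
    [0,10,0,0,0,0],
    [0,0,0,0,0,0],
    [0,0,0,0,0,0],
  ],
)

```text
time: 7.2
tool_pos: [0.4637, 0.2014, 0.2716]
tool_rot: [-0.001, 0.052, 0.999, -0.001]
contact_force: [0.3, 0.1, -4.9]
gripper_width: 0.247
grasp_force: 59.8
```

```bash
python3 - <<'E'
from h import *
f=grab('top','top1.png');g=grab('side','side1.png');s=manip.state();print(s['time'],s['tool_pos'],s['tool_rot'],s['joint_pos'],s['contact_force'],s['gripper_width'])
print(proj(f,s['tool_pos']),proj(g,s['tool_pos']))
a=cv2.resize(cv2.imread('pics/top1.png')[130:280,180:330],(400,400),interpolation=3);b=cv2.resize(cv2.imread('pics/side1.png')[150:350,250:450],(400,400),interpolation=3)
cv2.imwrite('pics/c1.png',cv2.hconcat([a,b]))
E
```

```text
7.3 [0.46427791 0.20070433 0.27246015] [-6.75700769e-04  5.31182694e-02  9.98587880e-01 -4.89301256e-04] [ 2.61075393e-01 -2.51609990e-01  1.85086210e+00 -5.13190972e-04
  1.54392824e+00 -1.20342014e+00] [ 0.74848391  0.35571506 -4.41079826] 0.24834152403246246
(np.float64(237.6453828252918), np.float64(208.44924330771255)) (np.float64(349.9035070994352), np.float64(210.93273299339467))
```

View pics/c1.png

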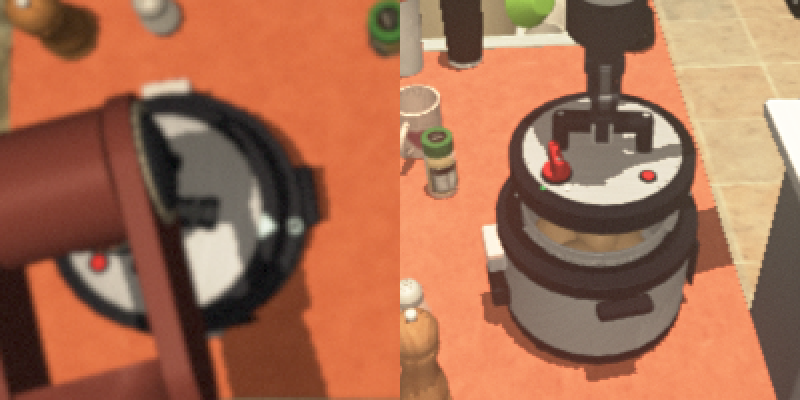

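```bash
python3 - <<'E'
from h import *
f=grab('top');im=f['image'];s=manip.state();print(s['tool_pos'])
m=(im.min(2)>150).astype(np.uint8);k,_,st,c=cv2.connectedComponentsWithStats(m)
for j in range(1,k):
    if 270<c[j][0]<300 and 200<c[j][1]<230: print(st[j],c[j])
z=.213+.027
A=onz(f,283.9,215.1,z)[:2]
w=np.radians(83.9);x=np.array([np.cos(w),np.sin(w)])
C=A+.0955*x;print('arrow',A,'lid c from arrow',C)
# initial check with same method
A0=np.array([.43062,-.2562]);print('initial c',A0+.0955*x,'vs tcp .4425,-.159')
# silver edge, right-hand arc
hsv=cv2.cvtColor(im,cv2.COLOR_RGB2HSV)
sil=((hsv[...,1]<70)&(hsv[...,2]>85)).astype(np.uint8)
cs,_=cv2.findContours(sil,cv2.RETR_EXTERNAL,cv2.CHAIN_APPROX_NONE)
P=[]
for q in cs:
    for x_,y_ in q[:,0]:
        p=onz(f,x_,y_,.244)[:2];r=np.hypot(*(p-s['tool_pos'][:2]))
        if 250<x_ and .075<r<.092: P.append(p)
P=np.array(P)
for _ in range(5):
    c,r,e=fitc(P);P=P[abs(e)<.003]
print('silver arc',c,r,len(P))
# side view lid silver
g=grab('side');im=g['image'];hsv=cv2.cvtColor(im,cv2.COLOR_RGB2HSV)
sil=((hsv[...,1]<60)&(hsv[...,2]>85)).astype(np.uint8);sil[:195]=0;sil[246:]=0;sil[:,:300]=0;sil[:,402:]=0
cs,_=cv2.findContours(sil,cv2.RETR_EXTERNAL,cv2.CHAIN_APPROX_NONE)
q=np.vstack([a[:,0] for a in cs]);h=cv2.convexHull(q)[:,0]
P=np.array([onz(g,*p,.244)[:2] for p in h])
for _ in range(5):
    c,r,e=fitc(P);P=P[abs(e)<.004]
print('side silver',c,r,len(P),len(h))
E
```

```text
[0.46447033 0.2005886  0.27277697]
[274 203   9  16  65] [277.70769231 211.52307692]
arrow [0.45096279 0.10370562] lid c from arrow [0.46111101 0.19866489]
initial c [ 0.44076822 -0.16124073] vs tcp .4425,-.159
silver arc [0.46186169 0.20055356] 0.08358353076963491 69
side silver [0.46265366 0.20472174] 0.08424102854088095 24 30
```

Emit:
play_rows(
  commands=[
    [-4.1,1.9,5,0,0,0],
    [0,0,12,0,0,0],
    [0,0,12,0,0,0],
    [0,0,8,0,0,0],
    [0,0,0,0,0,0],
  ],
)

```text
time: 7.82
tool_pos: [0.4671, 0.2024, 0.2322]
tool_rot: [-0.003, 0.053, 0.999, -0.001]
contact_force: [0.0, -0.4, -5.9]
gripper_width: 0.246
grasp_force: 59.7
```

Emit:
play_rows(
  commands=[
    [0,0,3,0,0,0],
    [0,0,3,0,0,0],
    [0,0,2,0,0,0],
    [0,0,2,0,0,0],
    [0,0,0,0,0,0],
  ],
)

```text
time: 8.23
tool_pos: [0.4689, 0.2031, 0.2261]
tool_rot: [-0.0, 0.053, 0.999, -0.0]
contact_force: [0.8, 0.1, -5.6]
gripper_width: 0.246
grasp_force: 59.8
```

Emit:
play_rows(
  commands=[
    [0,0,2,0,0,0],
    [0,0,2,0,0,0],
    [0,0,0,0,0,0],
    [0,0,0,0,0,0],
  ],
)

```text
time: 8.57
tool_pos: [0.4688, 0.2031, 0.2221]
tool_rot: [-0.0, 0.053, 0.999, -0.0]
contact_force: [0.5, 0.7, -5.3]
gripper_width: 0.249
grasp_force: 59.8
```

Below the tab-top level with no contact force, so the lugs are in the gaps.

Emit:
play_rows(
  commands=[
    [0,0,3,0,0,0],
    [0,0,3,0,0,0],
    [0,0,2,0,0,0],
    [0,0,0,0,0,0],
    [0,0,0,0,0,0],
  ],
)

```text
time: 8.98
tool_pos: [0.4688, 0.203, 0.2139]
tool_rot: [-0.0, 0.053, 0.999, -0.0]
contact_force: [-0.1, 0.1, -5.3]
gripper_width: 0.245
grasp_force: 59.9
```

Emit:
play_rows(
  commands=[
    [0,0,1,0,0,0],
    [0,0,1,0,0,0],
    [0,0,0,0,0,0],
    [0,0,0,0,0,0],
  ],
)

```text
time: 9.32
tool_pos: [0.4689, 0.2031, 0.2123]
tool_rot: [-0.0, 0.053, 0.999, -0.0]
contact_force: [0.2, -0.6, -5.4]
gripper_width: 0.247
grasp_force: 59.9
```

Emit:
play_rows(
  commands=[
    [0,0,1,0,0,0],
    [0,0,1,0,0,0],
    [0,0,0,0,0,0],
    [0,0,0,0,0,0],
  ],
)

```text
time: 9.65
tool_pos: [0.4693, 0.2032, 0.2111]
tool_rot: [0.001, 0.053, 0.999, 0.0]
contact_force: [-1.1, 0.1, -1.4]
gripper_width: 0.245
grasp_force: 60.3
```

Emit:
play_rows(
  commands=[
    [0,0,1,0,0,0],
    [0,0,0,0,0,0],
    [0,0,0,0,0,0],
  ],
)

```text
time: 9.9
tool_pos: [0.4696, 0.2033, 0.211]
tool_rot: [0.001, 0.053, 0.999, 0.0]
contact_force: [-2.8, -1.2, 6.1]
gripper_width: 0.244
grasp_force: 61.3
```

Emit:
play_rows(
  commands=[
    [0,-0.1,0,0,0,3],
    [0,-0.2,0,0,0,5],
    [0,-0.2,0,0,0,6],
    [0,-0.2,0,0,0,6],
    [0,0,0,0,0,0],
  ],
)

```text
time: 10.32
tool_pos: [0.4695, 0.2027, 0.211]
tool_rot: [0.001, 0.227, 0.974, 0.001]
contact_force: [-1.6, -0.6, 5.6]
gripper_width: 0.246
grasp_force: 61.4
```

Emit:
play_rows(
  commands=[
    [0,-0.2,0,0,0,6],
    [0,-0.2,0,0,0,6],
    [0,-0.2,0,0,0,6],
    [0,-0.2,0,0,0,6],
    [0,-0.2,0,0,0,6],
  ],
)

```text
time: 10.73
tool_pos: [0.4691, 0.2018, 0.211]
tool_rot: [0.001, 0.472, 0.882, 0.001]
contact_force: [-0.7, -0.4, 5.2]
gripper_width: 0.248
grasp_force: 61.2
```

Emit:
play_rows(
  commands=[
    [0,-0.2,0,0,0,5],
    [0,-0.2,0,0,0,5],
    [0,-0.2,0,0,0,5],
    [0,-0.1,0,0,0,4],
    [0,0,0,0,0,0],
  ],
)

```text
time: 11.15
tool_pos: [0.4686, 0.2016, 0.211]
tool_rot: [0.001, 0.61, 0.793, 0.001]
contact_force: [0.2, -0.9, 5.4]
gripper_width: 0.244
grasp_force: 61.3
```

```bash
python3 - <<'E'
from h import *
f=grab('top','top2.png');g=grab('side','side2.png');s=manip.state();print(s)
a=cv2.resize(cv2.imread('pics/top2.png')[130:280,180:330],(400,400),interpolation=3);b=cv2.resize(cv2.imread('pics/side2.png')[170:330,270:430],(400,400),interpolation=3)
cv2.imwrite('pics/c2.png',cv2.hconcat([a,b]))
E
```

```text
{'time': 11.25, 'joint_pos': array([ 2.60095490e-01, -2.05615251e-01,  1.91474859e+00,  8.80396490e-05,
        1.42908374e+00, -2.27291690e-03]), 'joint_vel': array([ 0.00010951,  0.00016583,  0.00125631, -0.00191019,  0.00072982,
       -0.00395433]), 'joint_efforts': array([  0.21760216, -25.0536114 , -33.54985714,   0.08645548,
        -0.22988455,  -0.08518032]), 'tool_pos': array([0.46865106, 0.20152569, 0.21103099]), 'tool_rot': array([0.00099559, 0.6085397 , 0.79352164, 0.00136357]), 'contact_force': array([0.18402795, 1.51733224, 5.36256036]), 'ft_torque': array([-0.16145319,  0.20576865, -0.08457897]), 'grasp_force': 61.35824203491211, 'gripper_width': 0.24407884212820324}
```

View pics/c2.png

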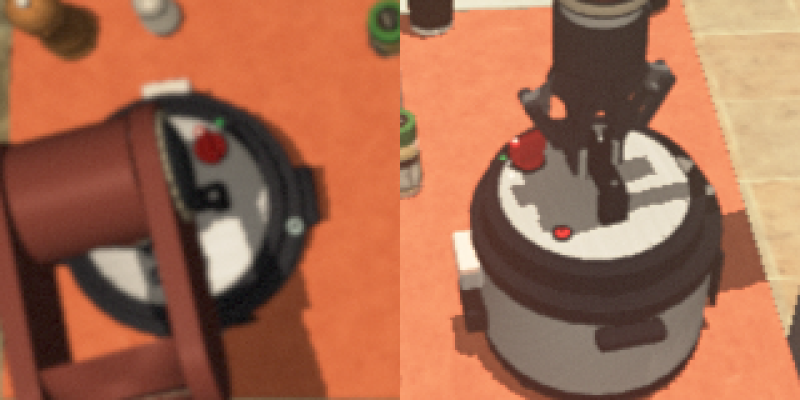

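Emit:
play_rows(
  commands=[
    [0,0,0,0,0,3],
    [0,0,0,0,0,2],
    [0,0,0,0,0,2],
    [0,0,0,0,0,0],
    [0,0,0,0,0,0],
  ],
)

```text
time: 11.67
tool_pos: [0.468, 0.2021, 0.211]
tool_rot: [0.0, 0.655, 0.755, 0.001]
contact_force: [-3.1, 1.6, 6.2]
gripper_width: 0.244
grasp_force: 61.5
```

```bash
python3 - <<'E'
from h import *
s=manip.state();print(s['tool_pos'],s['tool_rot'],s['ft_torque'],s['contact_force'],s['joint_efforts'][5])
E
```

```text
[0.46803015 0.20208733 0.21099721] [4.62979051e-05 6.55193394e-01 7.55460130e-01 1.26752304e-03] [0.15066987 0.46016142 0.30817835] [-3.09166093  1.60621689  6.18217937] 0.2856937050819397
```

Emit:
play_rows(
  commands=[
    [0,0,0,0,0,1],
    [0,0,0,0,0,0],
    [0,0,0,0,0,0],
  ],
)

```text
time: 11.92
tool_pos: [0.4676, 0.2025, 0.211]
tool_rot: [-0.0, 0.661, 0.75, 0.001]
contact_force: [-4.6, 2.4, 8.4]
gripper_width: 0.249
grasp_force: 61.9
```

```bash
python3 - <<'E'
from h import *
s=manip.state();print(s['tool_pos'],s['tool_rot'],s['ft_torque'],s['contact_force'],s['joint_efforts'][5])
E
```

```text
[0.46764498 0.202488   0.21103233] [-4.60568984e-04  6.61023936e-01  7.50363671e-01  1.22738429e-03] [0.18438932 0.60922165 0.89563689] [-4.57544199  2.3620147   8.35132942] 0.8507224358618259
```

Emit:
play_rows(
  commands=[
    [0,0,0,0,0,-1],
    [0,0,0,0,0,-1],
    [0,0,0,0,0,-1],
    [0,0,0,0,0,0],
    [0,0,0,0,0,0],
  ],
)

```text
time: 12.33
tool_pos: [0.4685, 0.2018, 0.211]
tool_rot: [0.001, 0.642, 0.766, 0.001]
contact_force: [0.1, 0.9, 5.3]
gripper_width: 0.246
grasp_force: 61.4
```

```bash
python3 - <<'E'
from h import *
s=manip.state();print(s['tool_pos'],s['tool_rot'],s['ft_torque'],s['contact_force'])
E
```

```text
[0.46845021 0.20184254 0.21103771] [6.19300609e-04 6.42282808e-01 7.66466039e-01 1.49069817e-03] [-0.0417241   0.23731201  0.02379668] [0.07466679 0.9452347  5.26451552]
```

Emit:
play_rows(
  commands=[
    [0,0,0,0,0,-1],
    [0,0,0,0,0,-1],
    [0,0,0,0,0,0],
    [0,0,0,0,0,0],
  ],
)

```text
time: 12.67
tool_pos: [0.4683, 0.2024, 0.211]
tool_rot: [-0.0, 0.629, 0.777, 0.002]
contact_force: [-1.4, 3.0, 5.0]
gripper_width: 0.244
grasp_force: 61.5
```

```bash
python3 - <<'E'
from h import *
s=manip.state();print(s['tool_pos'],s['tool_rot'],s['ft_torque'],s['contact_force'])
E
```

```text
[0.4682844  0.20242651 0.21103734] [-6.83274742e-05  6.29243820e-01  7.77205339e-01  2.01764513e-03] [ 0.33951738  0.34517525 -0.40956126] [-1.40746381  2.98028361  5.02333095]
```

Emit:
play_rows(
  commands=[
    [0,0,0,0,0,2],
    [0,0,0,0,0,1.5],
    [0,0,0,0,0,0],
    [0,0,0,0,0,0],
  ],
)

```text
time: 13.0
tool_pos: [0.4684, 0.2019, 0.211]
tool_rot: [0.001, 0.652, 0.758, 0.001]
contact_force: [-1.3, 1.3, 6.0]
gripper_width: 0.241
grasp_force: 61.4
```

Emit:
play_rows(
  commands=[
    [0,0,0,0,0,0],
    [0,0,0,0,0,0],
    [0,0,0,0,0,0],
    [0,0,0,0,0,0],
  ],
  hand=45,
)

```text
time: 13.33
tool_pos: [0.4674, 0.2012, 0.2088]
tool_rot: [-0.0, 0.653, 0.758, -0.0]
contact_force: [-0.3, -0.3, -0.1]
gripper_width: 0.523
grasp_force: 0.0
```

Emit:
play_rows(
  commands=[
    [0,0,-10,0,0,0],
    [0,0,-20,0,0,0],
    [0,0,-30,0,0,0],
    [0,0,-30,0,0,0],
    [0,0,-10,0,0,0],
  ],
)

```text
time: 13.75
tool_pos: [0.4692, 0.2017, 0.3154]
tool_rot: [0.002, 0.653, 0.757, 0.003]
contact_force: [0.3, -0.2, 1.1]
gripper_width: 0.523
grasp_force: 0.0
```

Emit:
play_rows(
  commands=[
    [-20,0,0,0,0,0],
    [-40,0,0,0,0,0],
    [-40,0,0,0,0,0],
    [-40,0,0,0,0,0],
    [-20,0,0,0,0,0],
  ],
)

```text
time: 14.17
tool_pos: [0.4912, 0.0398, 0.3093]
tool_rot: [0.001, 0.654, 0.757, -0.0]
contact_force: [0.7, 0.2, -0.4]
gripper_width: 0.529
grasp_force: 0.0
```

```bash
python3 - <<'E'
from h import *
f=grab('top','top3.png');g=grab('side','side3.png');s=manip.state();print(s['time'],s['tool_pos'],s['tool_rot'],s['joint_pos'])
a=cv2.resize(cv2.imread('pics/top3.png')[150:270,190:310],(400,400),interpolation=3);b=cv2.resize(cv2.imread('pics/side3.png')[200:320,290:410],(400,400),interpolation=3)
cv2.imwrite('pics/c3.png',cv2.hconcat([a,b]))
E
```

```text
14.2667 [0.49130885 0.04033544 0.3091659 ] [ 9.73612292e-05  6.54731845e-01  7.55861171e-01 -3.03807155e-04] [-6.88504835e-02 -2.99660775e-01  1.82963919e+00 -6.03123582e-04
  1.61182391e+00 -2.12015799e-01]
```

View pics/c3.png

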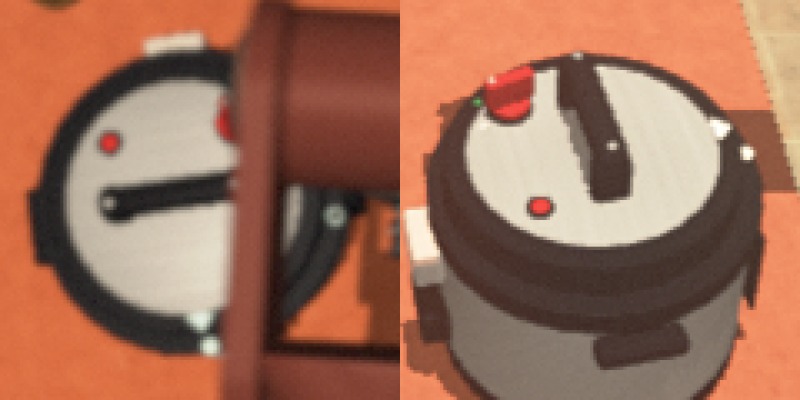

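```bash
python3 - <<'E'
from h import *
g=grab('side');im=g['image'].astype(int)
m=((im[...,0]>120)&(im[...,1]<90)&(im[...,2]<90)).astype(np.uint8);m[:215]=0;m[237:]=0;m[:,:310]=0;m[:,335:]=0
for y in range(217,237): 
    xs=np.nonzero(m[y])[0]
    if len(xs): print(y,xs.min(),xs.max(),end='; ')
L=onz(g,317,223.1,.213);R=onz(g,330,220.4,.213)
print(L,R,(L+R)/2,np.degrees(np.arctan2(*(L-R)[1::-1])))
print('pred valve px',proj(g,np.array([.5187,.1627,.201])),proj(g,np.array([.5187,.1627,.213])))
E
```

```text
218 331 331; 219 328 328; 220 325 329; 221 323 329; 222 321 329; 223 319 329; 224 319 329; 225 315 329; 226 314 329; 227 316 329; 228 315 328; 229 316 328; 230 316 328; 231 315 328; 232 316 328; 233 318 328; 234 318 327; 235 320 325; [0.53160679 0.1669742  0.213     ] [0.50231503 0.16004975 0.213     ] [0.51696091 0.16351197 0.213     ] 13.300319112742004
pred valve px (np.float64(322.7843496642858), np.float64(225.54529859913288)) (np.float64(322.71993408975436), np.float64(221.53898940279413))
```

Emit:
play_rows(
  commands=[
    [29.3,11.1,0,0,0,0],
    [29.3,11.1,0,0,0,0],
    [29.3,11.2,0,0,0,0],
    [29.3,11.2,0,0,0,0],
    [0,0,0,0,0,3],
  ],
  hand=38,
)

```text
time: 14.73
tool_pos: [0.5176, 0.171, 0.309]
tool_rot: [-0.001, 0.67, 0.742, 0.001]
contact_force: [-0.9, -0.2, 0.4]
gripper_width: 0.448
grasp_force: 0.0
```

Emit:
play_rows(
  commands=[
    [0,0,0,0,0,7],
    [0,0,0,0,0,7],
    [0,0,0,0,0,7],
    [0,0,0,0,0,7],
    [0,0,0,0,0,7],
  ],
)

```text
time: 15.15
tool_pos: [0.5174, 0.1671, 0.3091]
tool_rot: [-0.0, 0.865, 0.502, -0.0]
contact_force: [0.3, 0.5, -0.4]
gripper_width: 0.447
grasp_force: 0.0
```

Emit:
play_rows(
  commands=[
    [0,0,0,0,0,7],
    [0,0,0,0,0,7],
    [0,0,0,0,0,7],
    [0,0,0,0,0,7],
    [0,0,0,0,0,7],
  ],
)

```text
time: 15.57
tool_pos: [0.5174, 0.1671, 0.3092]
tool_rot: [-0.0, 0.976, 0.219, -0.0]
contact_force: [-0.5, 0.1, -0.0]
gripper_width: 0.446
grasp_force: 0.0
```

Emit:
play_rows(
  commands=[
    [0,0,20,0,0,0],
    [0,0,25,0,0,0],
    [0,0,15,0,0,0],
    [0,0,0,0,0,0],
    [0,0,0,0,0,0],
  ],
)

```text
time: 15.98
tool_pos: [0.5171, 0.1665, 0.2484]
tool_rot: [-0.0, 0.975, 0.221, -0.001]
contact_force: [-0.7, -0.6, 0.2]
gripper_width: 0.444
grasp_force: 0.0
```

```bash
python3 - <<'E'
from h import *
g=grab('side','side4.png');s=manip.state();print(s['time'],s['tool_pos'],s['tool_rot'],s['joint_pos'])
cv2.imwrite('pics/c4.png',cv2.resize(cv2.imread('pics/side4.png')[160:290,270:400],(520,520),interpolation=3))
E
```

```text
16.0333 [0.51789045 0.16647223 0.24996233] [-9.31737766e-05  9.75251158e-01  2.21099791e-01  2.30422305e-04] [ 1.74082049e-01 -1.44592076e-01  1.79597853e+00  2.09320061e-04
  1.48975501e+00  1.29897741e+00]
```

View pics/c4.png

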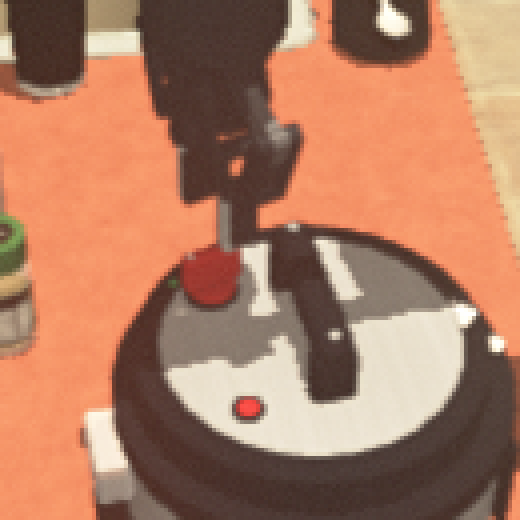

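Emit:
play_rows(
  commands=[
    [-0.9,3.8,0,0,0,0],
    [0,0,15,0,0,0],
    [0,0,15,0,0,0],
    [0,0,12.5,0,0,0],
    [0,0,0,0,0,0],
  ],
)

```text
time: 16.45
tool_pos: [0.5178, 0.1615, 0.2047]
tool_rot: [-0.0, 0.975, 0.22, -0.002]
contact_force: [-0.1, 0.3, -1.4]
gripper_width: 0.445
grasp_force: 0.0
```

Emit:
play_rows(
  commands=[
    [0,0,0,0,0,0],
    [0,0,0,0,0,0],
    [0,0,0,0,0,0],
    [0,0,0,0,0,0],
    [0,0,0,0,0,0],
  ],
  hand=0,
)

```text
time: 16.87
tool_pos: [0.5192, 0.1623, 0.2082]
tool_rot: [-0.0, 0.975, 0.221, 0.001]
contact_force: [-2.3, 2.9, 3.7]
gripper_width: 0.114
grasp_force: 61.6
```

```bash
python3 - <<'E'
from h import *
s=manip.state();print(s['tool_pos'],s['tool_rot'],s['ft_torque'],s['contact_force'],s['gripper_width']*85)
E
```

```text
[0.51920743 0.16225639 0.20816458] [-4.47467852e-04  9.75373990e-01  2.20555265e-01  8.68494465e-04] [ 0.44676887  0.33954264 -0.01327156] [-2.32576213  2.87858744  3.71926494] 9.669160517853662
```

Emit:
play_rows(
  commands=[
    [0,0,0,0,0,4],
    [0,0,0,0,0,6],
    [0,0,0,0,0,6],
    [0,0,0,0,0,6],
    [0,0,0,0,0,6],
  ],
)

```text
time: 17.28
tool_pos: [0.519, 0.1633, 0.2082]
tool_rot: [-0.002, 1.0, -0.024, 0.001]
contact_force: [-2.3, 6.1, 3.2]
gripper_width: 0.11
grasp_force: 61.7
```

Emit:
play_rows(
  commands=[
    [0,0,0,0,0,5],
    [0,0,0,0,0,5],
    [0,0,0,0,0,4],
    [0,0,0,0,0,0],
    [0,0,0,0,0,0],
  ],
)

```text
time: 17.7
tool_pos: [0.519, 0.1638, 0.2082]
tool_rot: [-0.002, 0.99, -0.143, 0.0]
contact_force: [-1.5, 8.0, 3.1]
gripper_width: 0.116
grasp_force: 61.6
```

```bash
python3 - <<'E'
from h import *
s=manip.state();q=s['tool_rot'];print(s['tool_pos'],np.degrees(2*np.arctan2(q[2],q[1])),s['ft_torque'],s['contact_force'],s['gripper_width']*85,s['joint_pos'][5])
E
```

```text
[0.51900213 0.16376713 0.20815058] -16.491610371367617 [1.21485641 0.36128236 0.01741973] [-1.45008911  7.9854455   3.10665029] 9.895882721046537 2.0246443170998223
```

Emit:
play_rows(
  commands=[
    [0,0,0,0,0,3],
    [0,0,0,0,0,3],
    [0,0,0,0,0,0],
    [0,0,0,0,0,0],
  ],
)

```text
time: 18.03
tool_pos: [0.519, 0.1639, 0.2082]
tool_rot: [-0.003, 0.981, -0.195, 0.0]
contact_force: [-1.6, 8.3, 3.6]
gripper_width: 0.117
grasp_force: 61.6
```

```bash
python3 - <<'E'
from h import *
s=manip.state();q=s['tool_rot'];print(s['tool_pos'],np.degrees(2*np.arctan2(q[2],q[1])),s['ft_torque'],s['contact_force'],s['gripper_width']*85)
E
```

```text
[0.51901861 0.16387088 0.20819326] -22.45299944631547 [1.31808738 0.41304865 0.15896553] [-1.60643973  8.2711564   3.55108583] 9.92407894845109
```

Emit:
play_rows(
  commands=[
    [0,0,0,0,0,2],
    [0,0,0,0,0,0],
    [0,0,0,0,0,0],
  ],
)

```text
time: 18.28
tool_pos: [0.5185, 0.1639, 0.2082]
tool_rot: [-0.002, 0.978, -0.211, -0.0]
contact_force: [-4.4, 7.5, 3.8]
gripper_width: 0.112
grasp_force: 62.9
```

```bash
python3 - <<'E'
from h import *
s=manip.state();q=s['tool_rot'];print(s['tool_pos'],np.degrees(2*np.arctan2(q[2],q[1])),s['ft_torque'],s['contact_force'],s['gripper_width']*85)
E
```

```text
[0.51854025 0.16393328 0.20816745] -24.347261527937313 [1.26526261 0.63506344 0.80361937] [-4.40604777  7.47347955  3.82480259] 9.484136047266436
```

Emit:
play_rows(
  commands=[
    [0,0,0,0,0,-1],
    [0,0,0,0,0,0],
  ],
)

```text
time: 18.45
tool_pos: [0.5185, 0.1639, 0.2082]
tool_rot: [-0.002, 0.979, -0.202, -0.0]
contact_force: [-4.6, 7.3, 4.1]
gripper_width: 0.112
grasp_force: 62.0
```

Emit:
play_rows(
  commands=[
    [0,0,0,0,0,0],
    [0,0,0,0,0,0],
    [0,0,0,0,0,0],
    [0,0,0,0,0,0],
    [0,0,0,0,0,0],
  ],
  hand=38,
)

```text
time: 18.87
tool_pos: [0.5189, 0.1614, 0.2067]
tool_rot: [0.0, 0.979, -0.204, 0.0]
contact_force: [-0.4, -0.2, -0.1]
gripper_width: 0.445
grasp_force: 0.0
```

Emit:
play_rows(
  commands=[
    [0,0,-10,0,0,0],
    [0,0,-25,0,0,0],
    [0,0,-35,0,0,0],
    [0,0,-30,0,0,0],
    [0,0,-10,0,0,0],
  ],
)

```text
time: 19.28
tool_pos: [0.5206, 0.1619, 0.3238]
tool_rot: [-0.002, 0.979, -0.204, 0.004]
contact_force: [0.4, -0.2, 1.8]
gripper_width: 0.446
grasp_force: 0.0
```

Emit:
play_rows(
  commands=[
    [0,20,0,0,0,0],
    [0,40,0,0,0,0],
    [0,40,0,0,0,0],
    [0,20,0,0,0,0],
    [0,0,0,0,0,0],
  ],
)

```text
time: 19.7
tool_pos: [0.4698, 0.0489, 0.3171]
tool_rot: [0.001, 0.979, -0.206, 0.0]
contact_force: [-0.3, 0.1, -0.4]
gripper_width: 0.446
grasp_force: 0.0
```

```bash
python3 - <<'E'
from h import *
f=grab('top','top5.png');g=grab('side','side5.png');s=manip.state();print(s['time'],s['tool_pos'],s['contact_force'])
a=cv2.resize(cv2.imread('pics/top5.png')[150:270,190:310],(400,400),interpolation=3);b=cv2.resize(cv2.imread('pics/side5.png')[200:320,290:410],(400,400),interpolation=3)
cv2.imwrite('pics/c5.png',cv2.hconcat([a,b]))
E
```

```text
19.8 [0.4707815  0.05117117 0.31707703] [ 0.40746685  0.10632769 -0.39262885]
```

View pics/c5.png

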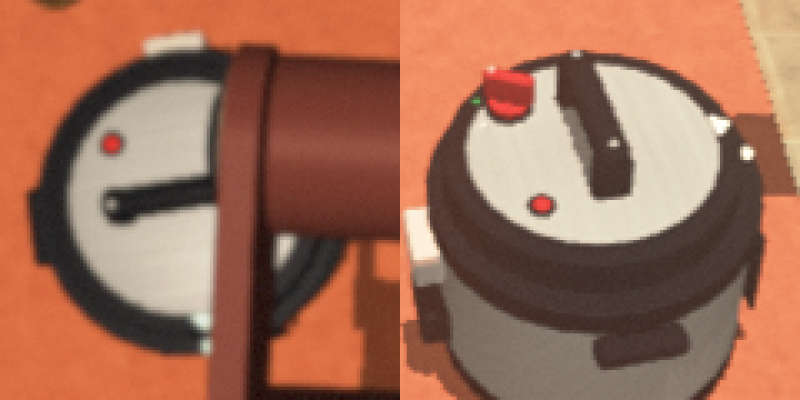

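The arrow (crop 720,125) still points at the dot (748,152). The wing's top edge now slopes the other way, so the valve has turned to its stop, and the arm is clear.

```bash
python3 -c "
from plant import manip
print(manip.job_done())"
```

```text
the job is handed in; nothing more can be done
None
```

I closed the cooker and handed the job in at about 20 s. The lid is down and turned to the solid dot, where it resisted turning back. The valve is at its sealed stop, the arm is clear, and it met no bystander on the way; no verdict came back.

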